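# Hanging test weight onto the bench scale

## Task

The bench scale needs its check: lift the wider of the two test weights up and off its hook on the stand and set it gently, standing upright, in the middle of the scale's round pan, then let go. Do not drop it, and leave the narrower weight hanging where it is.

Things in the scene. Friction and masses are not known exactly. Their poses are not given: they have to be found in the camera images.
- weight_wide: wider steel test weight, 0.6 kg: round disc 60 mm across, 30 high, with an upright eye on top. Eye 38 mm wide along y, 12 thick along x; its side bars have flat upright outer faces from 30 to 68 mm above the underside, top at 83; opening 24 wide, from 30 to 76. Origin: centre of the underside, z up. Hangs on the left or right hook, underside 89 mm above the bench, axes as the stand's.
- weight_narrow: narrower steel test weight, 0.3 kg: the same eye and heights, but its disc is 40 mm across. Hangs on the other hook, underside 89 mm above the bench. Origin: centre of the underside, z up. It stays hanging.
- stand: fixed hook stand: foot, post, bar along y, two upturned hooks (8 mm rod). Origin: underside of the foot, z up; hooks point to its -x, towards the robot. Hook seats at x -55, y +65 and -65 mm, top 165 mm above the bench, nothing over 178; tips end at x -80, 13 mm above the seat. A weight raised 16 to 34 mm clears the tip; drawing it 50 mm along -x then frees it.
- pan (a point): centre of the top face of the scale's round steel pan: flat, rigid, 124 mm across, 45 mm above the bench; the scale is a low white housing, 150 x 170 mm, fixed. z up.
Things that resemble listed ones, but are neither listed nor needed, are in the scene too. What is shaped like the weight_wide but green or pink is not meant.

How it is judged (in metres and radians):
On the way:
1. the wider weight has been lifted up off its hook: at least 12 mm higher than it hung and clear of the stand (height (world z) of weight_wide above 0.101 m and contact force between weight_wide and stand below 0.05 N), for 0.1 s.
At the end, for the whole second after the job is handed in: The wider weight stands upright (within 0.1 rad) and at rest on the scale's pan, its underside within 5 mm of the pan's face and its centre within 25 mm of the pan's centre; the narrower weight still hangs on its hook, within 30 mm of where it hung at the start (horizontal distance between weight_wide and pan below 0.025 m and z of weight_wide in the frame of pan between -0.004 and 0.005 m and angle between weight_wide's own z axis and vertical below 0.1 rad and linear speed of weight_wide below 0.02 m/s and z of weight_narrow in the frame of stand above 0.08 m and distance of weight_narrow from where it was at the start of the episode below 0.03 m); the robot touches nothing.
It fails at once if the narrower weight is taken or knocked more than 40 mm from where it hung (distance of weight_narrow from where it was at the start of the episode above 0.04 m).
It fails at once if the wider weight is dropped: it falls faster than 0.7 m/s (some 25 mm of free fall) with no finger touching it (linear speed of weight_wide above 0.7 m/s and contact force between weight_wide and the fingers below 0.05 N).
It also fails if it takes over 42 s, if anything falls off the work surface, if the arm or the gripper's body presses on something with over 40 N, if the wrist force passes 120 N, or if a joint passes its speed limit or range.

## Robot

A 6-joint arm with a two-finger parallel gripper is mounted at the origin on a cart in front of the work surface, level with it; the furniture and walls round the work are solid. World frame = base frame: x ahead of the robot, y to its left, z up, the work surface at z = 0. Lengths are in mm, angles in rad, forces in N, time in s.
With the tool pointing down it reaches from about 350 to 875 mm from the base axis. Payload 4.2 kg.
Tool frame: the origin (TCP) lies between the finger pads; the fingertips stand 11 mm ahead of it and the grasp point (between the pads) lies 8 mm behind it; z points along the fingers, y is the direction in which the jaws open and shut (so a half turn about z gives the same grasp; the last joint's range is limited). The gripper opens to 85 mm and grips with 20 to 120 N. Pads are 22 mm wide; open, the fingers measure 114 mm over their backs; the gripper's body (76 mm by 85 mm) begins 54 mm behind the grasp point. The pads swing forward as they close: fully open they stand 13 mm farther back than shut.
Start: joints at [1.502, 0.385, 0.008, 0, -1.194, -0.259], TCP at [201.193, 591.71, 242.312] pointing down, gripper open.
Joint ranges: [-3.14, 3.14], [-1.21, 2.06], [-1.07, 1.41], [-3.16, 2.05], [-2.99, -0.16], [-3.1, 3.1]. Speed limits (rad/s): [2.79, 2.79, 3.14, 3.14, 3.14, 3.14].

## Interface

Orientations are given as a unit quaternion [x, y, z, w].
In Python, from bench import * gives the robot as it stands. The module is installed in compiled form; this text tells all that it offers.
- The arm moves only by the tool drive_tool, never from a script. Its argument "increments" is a list of rows, each a list of 3 entries, a list of its own where there are three numbers: the gripper command: -1 is shut, 1 is fully open, values between are in proportion, then the shift along the tool's x, y, z scaled (see below), then the turn about the tool's z scaled (see below). In form: [[hand, [tx, ty, tz], turn], ...]. A call has 1 to 20 rows; each row shifts and turns the commanded pose from where the row before left it, along the tool's axes as they then stand; what a row does not reach is not made up. The controller multiplies each number of a shift by 0.3 m and each number of a turn by 2 rad. A row lasts 1/8 s, in which the tool goes at most 62.5 mm and 10.7 degrees, less where a joint would pass 70% of its speed; a pose out of reach is approached as far as the arm can. A call with a number of a shift or a turn outside -1 to 1 is refused whole. A call with a gripper value outside its range is refused whole. The fingers move at their own pace and stop on an object; the grip force is fixed at half the most. Time passes only in rows, so rows that do not move let the fingers close. It gives the time, the measured TCP pose, the force and the opening at its end, in the units of the state.
- read_state(): the state, without advancing time (a new reading comes with each control period).
- get_image(name): name is "scene" or "top" or "wrist"; returns the picture (420x560x3 uint8, red, green, blue); there is no depth.
- calibration(name): a dict with "fovy" (degrees; the focal length in pixels is half the picture's height over the tangent of half this angle, whatever the lens; pixels are square), "cx", "cy" (the principal point, pixels), "R" (3x3) and "t" (3): a world point X has camera coordinates R X + t. Camera axes: x right, y down, z forward; pixel columns grow to the right and rows downward; lengths in mm; the calibration is good to about 2 mm. A picture is of the moment at which its call begins: read the wrist's pose just before it. calibration takes no time and is no camera call; for the wrist camera it gives the pose at the moment of the call.
- job_done(): hands the job in, once; it reports no verdict.
The state is a dict: "clock": time; "joints": joint angles; "joint_vel": joint speeds; "joint_efforts": joint torques, N m; "position": TCP position; "ee_rot": TCP orientation; "contact_force": force on the tool from outside, world axes, zero at the start; "wrist_torque": the same for the moment, N m; "gripper_width": finger opening in mm.
Only numpy, scipy, OpenCV 4.12 (cv2) and the standard library are available. Lean on these libraries where they do the work, as an engineer would, in place of code of your own. Each camera call takes 0.05 s, during which the arm holds its last target.

## Working session

There is one attempt and no reset: what is moved stays moved. The work goes in short steps, Python scripts to look and compute and a tool call to move; the robot and the scene stay as the last step left them, time stands still between calls to the robot, and variables do not carry over. Pictures are saved under pics/ and viewed, and the job is handed in when it is done.

Besides the shell and the picture viewer there is one more tool, called by a JSON object that holds its "fn" and its "kwargs". drive_tool: Moves the arm, as the interface text tells. Shifts and turns lie within -1 to 1; 1 stands for 0.3 m of shift or 2 rad of turn. Its arguments: {"type":"object","properties":{"increments":{"type":"array"}},"required":["increments"]}

```bash
mkdir -p pics; python3 - <<'E'
from bench import *
import cv2
print(read_state())
for n in ["scene","top","wrist"]:
    c=calibration(n); im=get_image(n); cv2.imwrite(f"pics/{n}0.png",im[:,:,::-1]); print(n,c)
E
```

```text
{'clock': 0.0, 'joints': array([ 1.50160914e+00,  3.85536372e-01,  6.59107114e-03, -5.02959890e-04,
       -1.19401323e+00, -2.58648852e-01]), 'joint_vel': array([ 0.00107273, -0.00073427,  0.000147  , -0.00064986, -0.000809  ,
        0.00139014]), 'joint_efforts': array([ 1.89476837e-04, -3.92293382e+01,  1.88398182e+01,  4.18614954e+00,
       -4.68139333e-03,  2.02665873e-06]), 'position': array([201.01612864, 591.17778899, 241.21956676]), 'ee_rot': array([ 9.86579747e-01, -1.63276387e-01, -1.30430759e-04,  1.09836273e-03]), 'contact_force': array([ 0.94475416,  0.05267529, -0.40860637]), 'wrist_torque': array([-0.0472568 , -0.00710472,  0.01752689]), 'gripper_width': 85.3672462716463}
scene {'fovy': 43.31604966447128, 'cx': 284.9752653284142, 'cy': 200.07813258642065, 'R': array([[ 0.6022312 , -0.79805098,  0.02078999],
       [-0.38743212, -0.31493839, -0.86643532],
       [ 0.69800712,  0.51373967, -0.49885631]]), 't': array([-368.11021425,  270.1391332 ,  747.7075269 ])}
top {'fovy': 44.17475461879898, 'cx': 285.9638235146959, 'cy': 202.69015905042062, 'R': array([[-0.02968147, -0.99917468,  0.02773018],
       [-0.9804938 ,  0.02371151, -0.19511449],
       [ 0.19429594, -0.03298055, -0.98038838]]), 't': array([-36.41769498, 598.73840558, 955.45418   ])}
wrist {'fovy': 65.48081965041376, 'cx': 281.8316771798758, 'cy': 210.17100954558532, 'R': array([[-0.32273588, -0.9464877 ,  0.00160681],
       [-0.8955828 ,  0.30592657,  0.32301762],
       [-0.30622377,  0.10281035, -0.94639159]]), 't': array([623.8585604 , -41.69754567, 380.89339072])}
```

View pics/scene0.png

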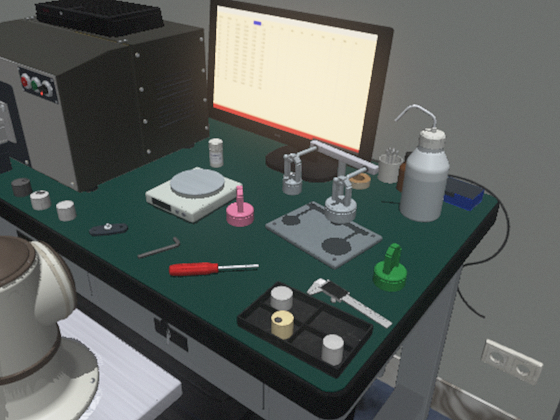

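View pics/top0.png

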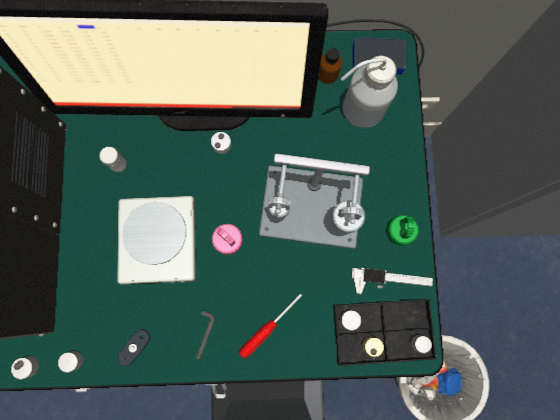

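View pics/wrist0.png

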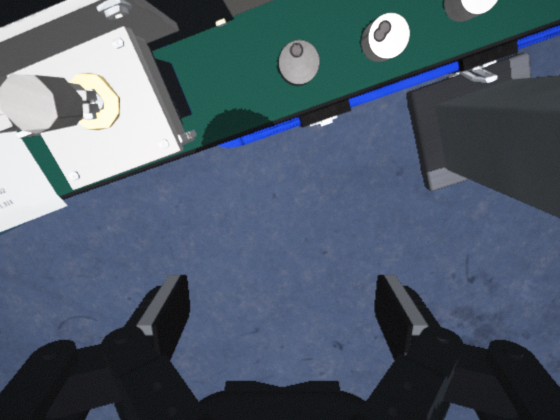

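The top view shows the wide weight at about (348,215) and the narrow one at (278,207). The pink (227,238) and green (403,229) look-alikes are not meant. The pan is at (155,233). I'll enlarge both views of the hanging weights to confirm.

```bash
python3 - <<'E'
import cv2,numpy as np
t=cv2.imread("pics/top0.png")[145:255,250:375]; s=cv2.imread("pics/scene0.png")[135:265,265:390]
t=cv2.resize(t,None,fx=5,fy=5,interpolation=cv2.INTER_CUBIC)
cv2.imwrite("pics/ctop.png",t)
cv2.imwrite("pics/cscene.png",cv2.resize(s,None,fx=4.5,fy=4.5,interpolation=cv2.INTER_CUBIC))
p=cv2.imread("pics/top0.png")[190:290,110:205];cv2.imwrite("pics/cpan.png",cv2.resize(p,None,fx=5,fy=5,interpolation=cv2.INTER_CUBIC))
E
```

```text
(no output)
```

View pics/ctop.png

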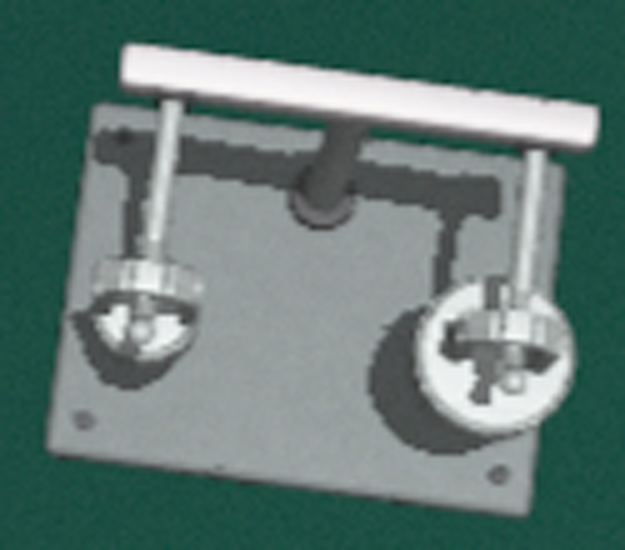

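View pics/cscene.png

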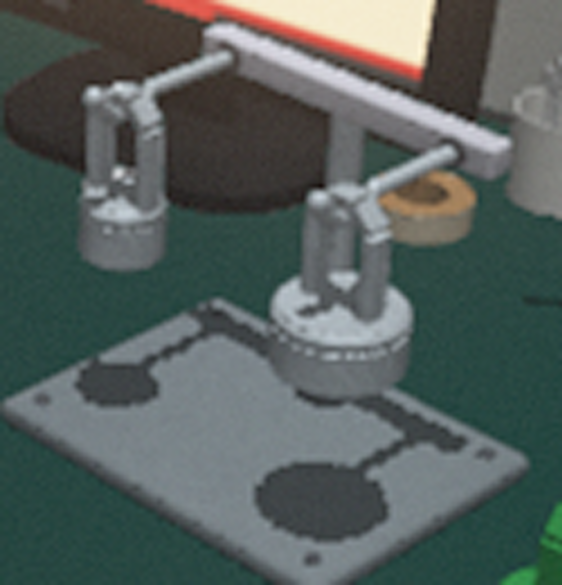

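View pics/cpan.png

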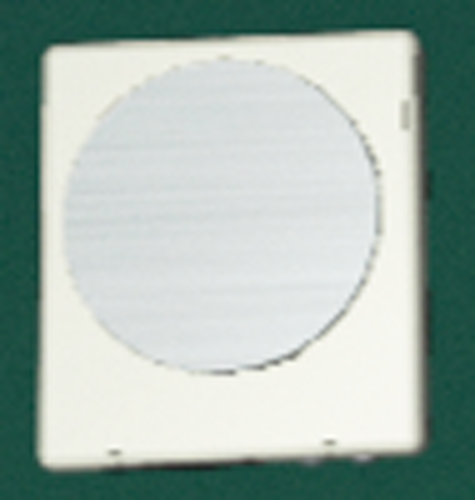

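```bash
cat > h.py <<'E'
import numpy as np
from bench import *
def ray(n,u,v,z,c=None):
    c=c or calibration(n); f=210/np.tan(np.radians(c["fovy"]/2))
    R=np.array(c["R"]);t=np.array(c["t"]); o=-R.T@t
    d=R.T@np.array([(u-c["cx"])/f,(v-c["cy"])/f,1]); return o+d*(z-o[2])/d[2]
E
python3 - <<'E'
from h import *
T=lambda x,y,z:ray("top",250+x/5,145+y/5,z)
S=lambda x,y,z:ray("scene",265+x/4.5,135+y/4.5,z)
print("cam top",ray("top",285,200,0)) 
w=T(495,355,119);print("wide top",w,"scene",S(341,312,119))
a=T(143,330,178)  ;b=T(513,382,178);print("tips",a,b,np.linalg.norm(a-b))
d=a-b;print("yaw tips",np.arctan2(-d[0],d[1]))
for p,q in [((122,88),(597,148)),((125,45),(597,103))]:
    d=T(*p,170)-T(*q,170);print("bar yaw",np.arctan2(-d[0],d[1]))
c=[T(*p,8) for p in [(95,105),(565,165),(530,515),(48,455)]]
print("foot c",np.mean(c,0),[np.round(x[:2]) for x in c])
for i,j in((0,1),(3,2)):
    d=c[i]-c[j];print("foot yaw",np.arctan2(-d[0],d[1]))
print("wide disc edges",T(415,355,119),T(575,355,119),T(495,278,119),T(495,433,119))
print("narrow",T(145,315,119),S(123,213,119))
print("pan",ray("top",110+222/5,190+215/5,45),ray("scene",198,183.5,45))
import cv2
im=get_image("scene") if 0 else None
E
python3 - <<'E'
import cv2,numpy as np
for f,r in (("top0",(190,290,110,205)),("scene0",(155,225,140,250))):
    im=cv2.imread(f"pics/{f}.png")[r[0]:r[1],r[2]:r[3]].astype(int)
    m=((im[:,:,0]-im[:,:,2]>6)&(im[:,:,0]>130)).astype(np.uint8)
    cs,_=cv2.findContours(m,0,1); c=max(cs,key=cv2.contourArea); e=cv2.fitEllipse(cv2.convexHull(c)); print(f,e[0][0]+r[2],e[0][1]+r[0],e[1])
E
```

```text
cam top [615.08360805 -52.71245041   0.        ]
wide top [ 557.96838368 -165.86091864  119.        ] scene [ 550.9461696  -172.54386239  119.        ]
tips [559.78111717 -35.4491375  178.        ] [ 538.4515455 -162.3183721  178.       ] 128.64973111435066
yaw tips -0.16656481927378508
bar yaw -0.1520645909001467
bar yaw -0.1484958191294644
foot c [ 598.39057915 -107.68849191    8.        ] [array([687., -21.]), array([ 656., -217.]), array([ 510., -194.]), array([540.,   1.])]
foot yaw -0.15345748650152724
foot yaw -0.1507076299998801
wide disc edges [ 558.70438238 -136.32804986  119.        ] [ 557.23109872 -195.44540022  119.        ] [ 586.86851839 -167.41020636  119.        ] [ 529.0392855  -164.31007823  119.        ]
narrow [576.10191343 -37.4379567  119.        ] [563.99836338 -50.96098556 119.        ]
pan [546.29600068 205.73621014  45.        ] [537.22039963 192.42830655  45.        ]Traceback (most recent call last):
  File "<stdin>", line 5, in <module>
cv2.error: OpenCV(4.12.0) /io/opencv/modules/imgproc/src/shapedescr.cpp:361: error: (-201:Incorrect size of input array) There should be at least 5 points to fit the ellipse in function 'fitEllipseNoDirect'
```

```bash
python3 - <<'E'
from h import *
c=calibration("wrist");R=np.array(c["R"]);o=-R.T@c["t"];print("wristcam",o, "axis hit z=60",o+R[2]*(60-o[2])/R[2][2])
for u,v in((62,120),(60,330),(0,340),(40,60)):
  print(u,v,[np.round(ray("top",u,v,z)) for z in(0,250,300)])
E
```

```text
wristcam [280.65289238 564.11350707 373.08703164] axis hit z=60 [179.37825081 598.20945642  60.        ]
62 120 [array([799., 415.,   0.]), array([705., 312., 250.]), array([686., 292., 300.])]
60 330 [array([366., 396.,   0.]), array([374., 297., 250.]), array([376., 278., 300.])]
0 340 [array([351., 510.,   0.]), array([362., 385., 250.]), array([365., 359., 300.])]
40 60 [array([938., 469.,   0.]), array([810., 354., 250.]), array([785., 331., 300.])]
```

{"fn": "drive_tool", "kwargs": {"increments": [[1,[0,0,0],-0.045],[1,[0,0,0],-0.044],[1,[0.035,0.171,0],0],[1,[0.035,0.171,0],0],[1,[0.035,0.171,0],0],[1,[0.035,0.171,0],0],[1,[0.035,0.171,0],0],[1,[0.099,0.097,0],0],[1,[0.099,0.097,0],0],[1,[0.099,0.097,0],0],[1,[0.131,0.087,-0.033],0],[1,[0.131,0.087,-0.033],0],[1,[0.131,0.087,-0.033],0],[1,[0.131,0.087,-0.033],0],[1,[0.131,0.087,-0.033],0],[1,[0.131,0.087,-0.033],0],[1,[0,0,0],0],[1,[0,0,0],0]]}}

```text
clock: 2.4
position: [499.1, 40.5, 301.1]
ee_rot: [0.997, -0.075, -0.001, 0.0]
contact_force: [-0.5, -0.7, -0.4]
gripper_width: 85.7
```

```bash
python3 - <<'E'
from h import *
import cv2
s=read_state();print(s["clock"],s["position"],s["ee_rot"],s["joints"])
c=calibration("wrist");im=get_image("wrist");cv2.imwrite("pics/w1.png",im[:,:,::-1])
import pickle;pickle.dump(c,open("w1.pkl","wb"));R=np.array(c["R"]);print(-R.T@c["t"],R[2])
E
```

```text
2.4 [499.10139543  40.49334308 301.06363828] [ 9.97171676e-01 -7.51536251e-02 -7.57411837e-04  9.15642724e-05] [ 4.05438091e-01  1.32560618e-01 -1.87465724e-01 -5.66536872e-04
 -1.25219788e+00  1.01508693e+00]
[582.33016818  27.43133568 432.52393778] [-0.32083469  0.04880734 -0.94587681]
```

View pics/w1.png

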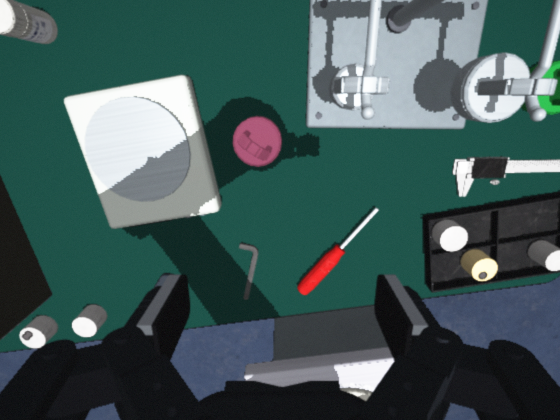

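Pan in the wrist view is at (137,149). The wide disc is around (495,87), with hook tips at (368,112) and (537,112).

```bash
python3 - <<'E'
from h import *
import pickle;c=pickle.load(open("w1.pkl","rb"))
W=lambda u,v,z:np.round(ray("w",u,v,z,c),1)
print("pan",W(137,149,45),W(83,149,45),W(191,149,45),W(137,97,45),W(137,201,45))
print("tips",W(368,112,178),W(537,112,178)); print("wide",W(495,87,119),"narrow",W(352,87,119))
E
python3 - <<'E'
import cv2
im=cv2.imread("pics/w1.png")
cv2.imwrite("pics/w1c.png",cv2.resize(im[30:150,310:560],None,fx=3,fy=3,interpolation=2))
E
```

```text
pan [551.9 204.7  45. ] [561.5 267.6  45. ] [542.4 141.8  45. ] [607.9 187.8  45. ] [489.9 223.5  45. ]
tips [562.9 -34.7 178. ] [ 543.9 -159.5  178. ]
wide [ 562.8 -163.4  119. ] narrow [582.2 -36.3 119. ]
```

View pics/w1c.png

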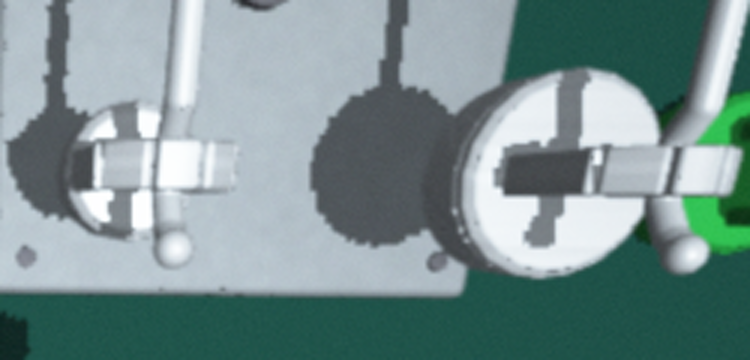

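{"fn": "drive_tool", "kwargs": {"increments": [[1,[0.06,0.129,0.03],0],[1,[0.06,0.129,0.03],0],[1,[0.06,0.129,0.03],0],[1,[0.06,0.129,0.03],0],[1,[0.06,0.129,0.03],0],[1,[0,0,0],0],[1,[0,0,0],0]]}}

```text
clock: 3.32
position: [559.4, -163.1, 256.8]
ee_rot: [0.997, -0.074, -0.0, -0.0]
contact_force: [-0.2, -0.5, 0.9]
gripper_width: 85.4
```

```bash
python3 - <<'E'
from h import *
import cv2
s=read_state();print(s["clock"],s["position"],s["ee_rot"],s["joints"])
c=calibration("wrist");im=get_image("wrist");cv2.imwrite("pics/w2.png",im[:,:,::-1])
import pickle;pickle.dump(c,open("w2.pkl","wb"));R=np.array(c["R"]);print(-R.T@c["t"],R[2])
E
```

```text
3.325 [ 559.44037185 -163.08005837  256.77345396] [ 9.97238447e-01 -7.42660910e-02 -1.41590581e-04 -8.91675625e-05] [-5.95906643e-03  3.03242362e-01 -7.61609862e-02 -2.12345500e-04
 -1.19166332e+00  1.42816495e+00]
[ 642.51345094 -176.01951335  388.39419237] [-0.31965775  0.04846027 -0.94629304]
```

View pics/w2.png

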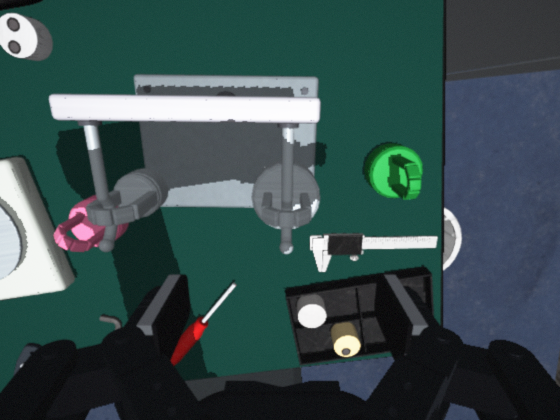

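The disc is centred around (286,195), with the eye spanning columns 264–312 at row ~205. The wide disc and eye are squarely ahead.

```bash
python3 - <<'E'
import cv2
im=cv2.imread("pics/w2.png")
cv2.imwrite("pics/w2c.png",cv2.resize(im[145:260,230:340],None,fx=5,fy=5,interpolation=2))
from h import *
import pickle;c=pickle.load(open("w2.pkl","rb"))
W=lambda u,v,z:np.round(ray("w",u,v,z,c),1)
print("disc",W(286.5,195,119),"tips",W(108,245,178),W(287,247,178))
E
```

```text
disc [ 564.5 -168.2  119. ] tips [564.  -39.9 178. ] [ 543.6 -164.8  178. ]
```

View pics/w2c.png

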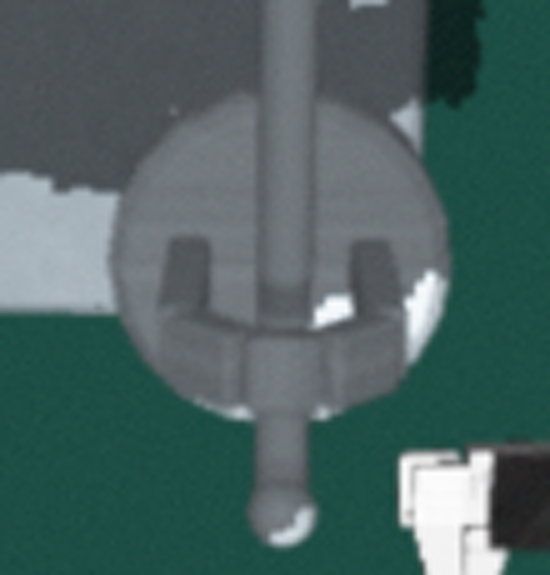

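```bash
python3 - <<'E'
from h import *
import pickle;c=pickle.load(open("w2.pkl","rb"))
W=lambda u,v,z:ray("w",u,v,z,c)
g=read_state()["position"];ya=-.1487
X=np.array([np.cos(ya),np.sin(ya),0]);Y=np.array([np.sin(ya),-np.cos(ya),0])
for n,u,v,z in (("disc",285.8,196.2,119),("eyetop",287.4,216.6,172),("eyeL",230+158/5,212,160),("eyeR",230+405/5,212,160),("tip",286.7,247,178)):
    p=W(u,v,z);print(n,np.round(p,1),"rel tool xy",np.round([(p-g)@X,(p-g)@Y],1))
E
```

```text
disc [ 563.5 -167.5  119. ] rel tool xy [4.6 4. ]
eyetop [ 564.1 -168.1  172. ] rel tool xy [5.3 4.5]
eyeL [ 566.2 -149.3  160. ] rel tool xy [  4.5 -14.4]
eyeR [ 560.7 -185.5  160. ] rel tool xy [ 4.5 22.2]
tip [ 543.7 -164.6  178. ] rel tool xy [-15.5   4.1]
```

{"fn": "drive_tool", "kwargs": {"increments": [[1,[0.013,0.013,0],0],[1,[0,0,0.1],0],[1,[0,0,0.1],0],[1,[0,0,0.1],0],[1,[0,0,0.06],0],[1,[0,0,0.035],0],[1,[0,0,0],0],[1,[0,0,0],0]]}}

```text
clock: 4.38
position: [563.8, -168.6, 139.3]
ee_rot: [0.997, -0.075, 0.001, 0.0]
contact_force: [0.1, 0.3, 0.5]
gripper_width: 85.4
```

```bash
python3 - <<'E'
from h import *
import cv2
s=read_state();print(s["clock"],s["position"],s["contact_force"])
a=get_image("wrist");b=get_image("scene")
cv2.imwrite("pics/w3.png",cv2.hconcat([a[150:420,130:440],cv2.resize(b[130:265,260:415],None,fx=2,fy=2)])[:,:,::-1])
E
```

```text
4.375 [ 563.8103323  -168.55186563  139.27498561] [0.13722165 0.32457185 0.4713129 ]
```

View pics/w3.png

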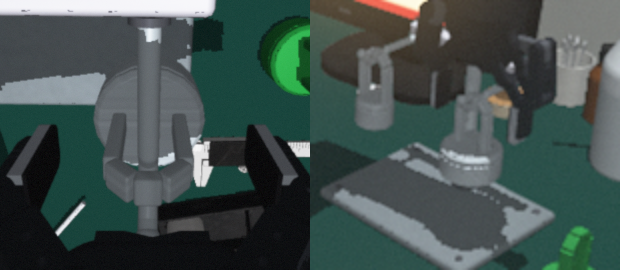

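The eye is centred between the open fingers (crop columns 57 and 247, eye centre ~149). I'll close now.

{"fn": "drive_tool", "kwargs": {"increments": [[0.3,[0,0,0],0],[0.1,[0,0,0],0],[-0.2,[0,0,0],0],[-1,[0,0,0],0],[-1,[0,0,0],0],[-1,[0,0,0],0],[-1,[0,0,0],0]]}}

```text
clock: 5.35
position: [563.6, -168.4, 138.7]
ee_rot: [0.997, -0.075, 0.001, -0.0]
contact_force: [1.1, 3.3, 4.7]
gripper_width: 37.0
```

```bash
python3 - <<'E'
from h import *
import cv2
s=read_state();print(s["clock"],s["position"],s["contact_force"],s["gripper_width"])
a=get_image("wrist");b=get_image("scene")
cv2.imwrite("pics/w4.png",cv2.hconcat([a[150:420,130:440],cv2.resize(b[130:265,260:415],None,fx=2,fy=2)])[:,:,::-1])
E
```

```text
5.35 [ 563.64544316 -168.42334447  138.68422581] [1.13653405 3.32985346 4.70725869] 36.98993842343091
```

View pics/w4.png

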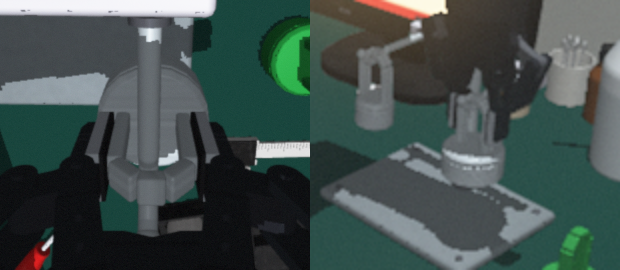

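{"fn": "drive_tool", "kwargs": {"increments": [[-1,[0,0,-0.02],0],[-1,[0,0,-0.03],0],[-1,[0,0,-0.033],0],[-1,[0,0,0],0],[-1,[0,0,0],0]]}}

```text
clock: 6.08
position: [562.7, -168.6, 162.8]
ee_rot: [0.997, -0.075, -0.0, -0.0]
contact_force: [-0.5, -0.4, -7.4]
gripper_width: 36.6
```

```bash
python3 - <<'E'
from h import *
import cv2
s=read_state();print(s["clock"],s["position"],s["contact_force"],s["gripper_width"])
a=get_image("wrist");b=get_image("scene")
cv2.imwrite("pics/w5.png",cv2.hconcat([a[150:420,130:440],cv2.resize(b[130:265,260:415],None,fx=2,fy=2)])[:,:,::-1])
E
```

```text
6.075 [ 562.66795676 -168.55441396  162.82136544] [-0.5056125  -0.37959876 -7.35370818] 36.58337468197912
```

View pics/w5.png

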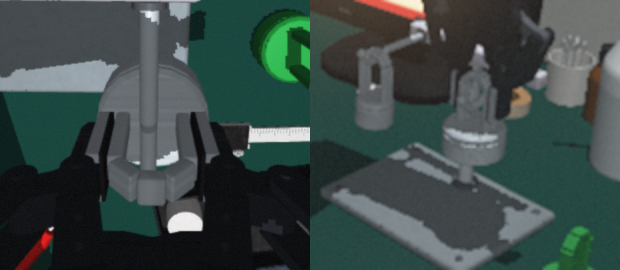

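{"fn": "drive_tool", "kwargs": {"increments": [[-1,[-0.04,0,0],0],[-1,[-0.07,0,0],0],[-1,[-0.07,0,0],0],[-1,[-0.05,0,0],0],[-1,[-0.03,0,0],0],[-1,[0,0,0],0]]}}

```text
clock: 6.92
position: [485.7, -156.9, 163.4]
ee_rot: [0.997, -0.075, 0.0, 0.0]
contact_force: [1.1, -0.1, -7.1]
gripper_width: 37.2
```

```bash
python3 - <<'E'
from h import *
import cv2
s=read_state();print(s["clock"],s["position"],s["contact_force"],s["gripper_width"])
a=get_image("wrist");b=get_image("scene")
cv2.imwrite("pics/w6.png",cv2.hconcat([a[150:420,130:440],cv2.resize(b[130:265,260:415],None,fx=2,fy=2)])[:,:,::-1])
E
```

```text
6.925 [ 485.65406147 -156.94422422  163.38818065] [ 1.09946111 -0.090627   -7.08184995] 37.217687911479466
```

View pics/w6.png

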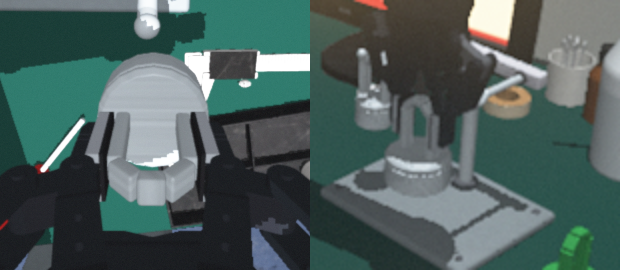

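The weight is free of the hook and the narrow one is still hanging. Next I'll carry it to the scale.

{"fn": "drive_tool", "kwargs": {"increments": [[-1,[-0.01,-0.08,-0.03],0],[-1,[-0.015,-0.15,-0.03],0],[-1,[-0.015,-0.17,-0.03],0],[-1,[-0.015,-0.17,-0.02],0],[-1,[-0.015,-0.17,0],0],[-1,[-0.01,-0.11,0],0],[-1,[0,0,0],0],[-1,[0,0,0],0]]}}

```text
clock: 8.02
position: [500.3, 98.7, 195.8]
ee_rot: [0.997, -0.075, -0.0, 0.0]
contact_force: [0.0, -0.3, -7.3]
gripper_width: 36.7
```

```bash
python3 - <<'E'
from h import *
import cv2,pickle
s=read_state();print(s["clock"],s["position"],s["contact_force"],s["gripper_width"])
c=calibration("wrist");pickle.dump(c,open("w7.pkl","wb"));a=get_image("wrist")
cv2.imwrite("pics/w7.png",a[:,:,::-1])
g=s["position"];ya=-.1505
X=np.array([np.cos(ya),np.sin(ya),0]);Y=np.array([np.sin(ya),-np.cos(ya),0])
p=np.array([549,205,0])
d=p-g;print("to pan tool xy",d@X,d@Y)
E
```

```text
8.025 [500.34738079  98.73052831 195.80598266] [ 0.01575918 -0.33263153 -7.27783725] 36.657460115091006
to pan tool xy 32.16941396106825 -112.36283537674281
```

View pics/w7.png

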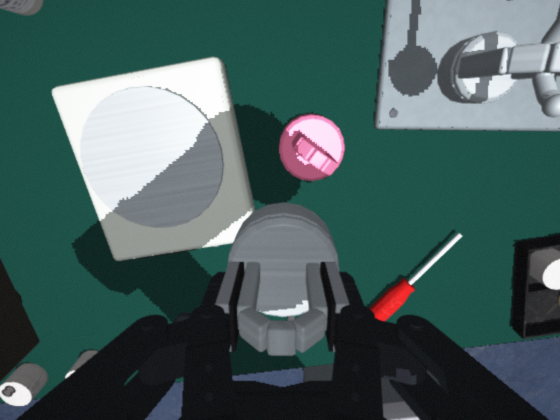

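Pan in this view spans columns 80–224 and rows 85–228, so its centre is about (152,156).

```bash
python3 - <<'E'
from h import *
import pickle;c=pickle.load(open("w7.pkl","rb"))
W=lambda u,v:ray("w",u,v,45,c)
P=np.array([W(80,156),W(224,156),W(152,85),W(152,228)]);print(P.round(1),P.mean(0),W(152,156))
E=0
E
```

```text
[[563.  265.3  45. ]
 [544.4 142.2  45. ]
 [609.3 187.9  45. ]
 [488.7 222.3  45. ]] [551.3699308 204.3971337  45.       ] [553.7174263  203.72928564  45.        ]
```

{"fn": "drive_tool", "kwargs": {"increments": [[-1,[0.03,-0.08,0],0],[-1,[0.03,-0.12,0],0],[-1,[0.03,-0.11,0],0],[-1,[0.02,-0.063,0],0],[-1,[0,0,0.05],0],[-1,[0,0,0.09],0],[-1,[0,0,0.09],0],[-1,[0,0,0.05],0],[-1,[0,0,0.02],0],[-1,[0,0,0],0],[-1,[0,0,0],0]]}}

```text
clock: 9.45
position: [550.3, 204.8, 107.2]
ee_rot: [0.997, -0.075, 0.001, -0.001]
contact_force: [0.3, 0.3, -6.7]
gripper_width: 36.6
```

```bash
python3 - <<'E'
from h import *
import cv2,pickle
s=read_state();print(s["clock"],s["position"],s["ee_rot"],s["contact_force"],s["gripper_width"])
a=get_image("wrist");b=get_image("scene");t=get_image("top")
cv2.imwrite("pics/w8.png",cv2.hconcat([a[100:420,100:460],cv2.resize(b[120:240,130:260],(347,320)) ])[:,:,::-1])
cv2.imwrite("pics/t8.png",cv2.resize(t[180:300,80:240],None,fx=4,fy=4)[:,:,::-1])
E
```

```text
9.45 [550.306806   204.7933936  107.24103085] [ 9.97202888e-01 -7.47336150e-02  9.55958181e-04 -6.10812326e-04] [ 0.30605394  0.25527734 -6.73642494] 36.56885927853017
```

View pics/w8.png

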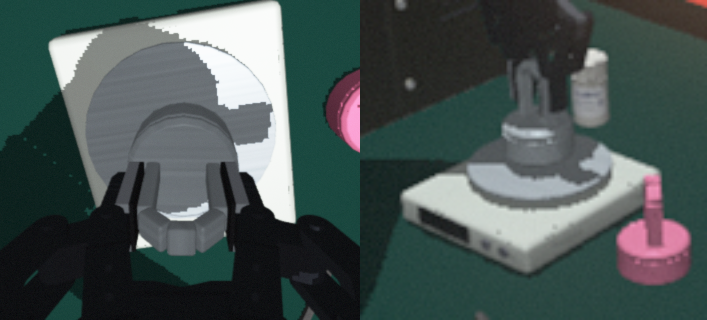

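View pics/t8.png

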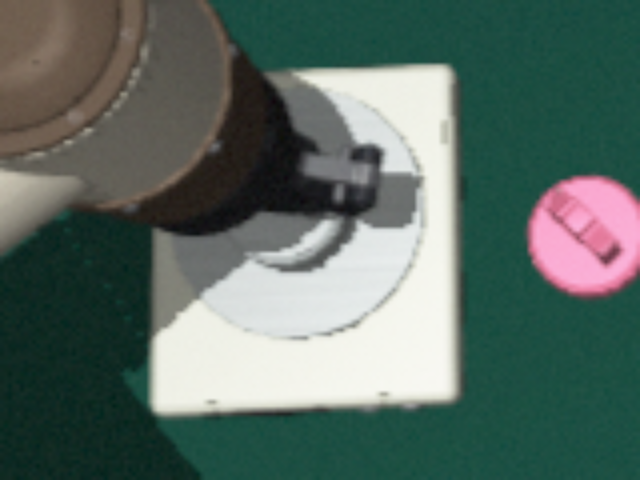

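The weight is centred over the pan, about 12 mm above it. I'll lower it gently.

{"fn": "drive_tool", "kwargs": {"increments": [[-1,[0,0,0.015],0],[-1,[0,0,0.012],0],[-1,[0,0,0.005],0],[-1,[0,0,0],0],[-1,[0,0,0],0]]}}

```text
clock: 10.22
position: [549.7, 204.6, 96.6]
ee_rot: [0.997, -0.075, 0.0, -0.0]
contact_force: [0.4, -0.2, -6.7]
gripper_width: 36.8
```

{"fn": "drive_tool", "kwargs": {"increments": [[-1,[0,0,0.003],0],[-1,[0,0,0.002],0],[-1,[0,0,0],0]]}}

```text
clock: 10.6
position: [549.7, 204.5, 95.3]
ee_rot: [0.997, -0.075, 0.0, -0.0]
contact_force: [-0.7, -0.8, -4.6]
gripper_width: 36.8
```

Contact is starting: the carried load fell from 6.7 to 4.6 N.

{"fn": "drive_tool", "kwargs": {"increments": [[-1,[0,0,0.002],0],[-1,[0,0,0],0],[-1,[0,0,0],0]]}}

```text
clock: 10.98
position: [549.8, 204.5, 95.2]
ee_rot: [0.997, -0.075, 0.0, -0.0]
contact_force: [-2.6, -1.1, 2.1]
gripper_width: 37.1
```

The pan now carries the weight, so I'll open gradually.

{"fn": "drive_tool", "kwargs": {"increments": [[0,[0,0,0],0],[0.1,[0,0,0],0],[0.3,[0,0,0],0],[0.6,[0,0,0],0],[1,[0,0,0],0],[1,[0,0,0],0]]}}

```text
clock: 11.72
position: [549.6, 204.5, 94.4]
ee_rot: [0.997, -0.075, 0.0, -0.0]
contact_force: [0.4, 0.0, -0.5]
gripper_width: 85.3
```

```bash
python3 - <<'E'
from h import *
import cv2
s=read_state();print(s["clock"],s["position"],s["contact_force"],s["gripper_width"])
a=get_image("wrist");b=get_image("scene")
cv2.imwrite("pics/w9.png",cv2.hconcat([a[100:420,100:460],cv2.resize(b[120:240,130:260],(347,320)) ])[:,:,::-1])
E
```

```text
11.725 [549.62890255 204.49725642  94.38233338] [ 0.35354345  0.00494417 -0.52978872] 85.25772106602594
```

View pics/w9.png

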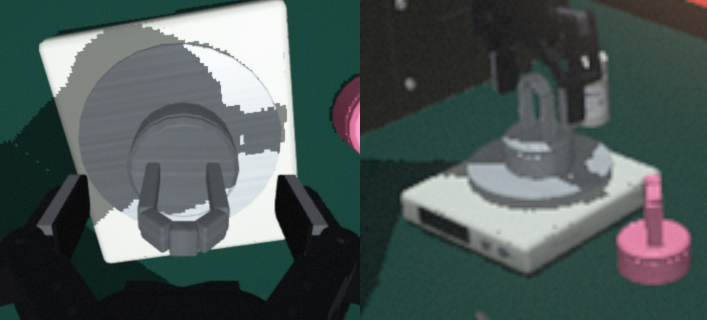

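The weight stands free between the open fingers. I'll retreat straight up and then clear the top view.

{"fn": "drive_tool", "kwargs": {"increments": [[1,[0,0,-0.04],0],[1,[0,0,-0.09],0],[1,[0,0,-0.13],0],[1,[0,0,-0.15],0],[1,[0,0,-0.12],0],[1,[-0.12,0.06,0],0],[1,[-0.15,0.08,0],0],[1,[-0.15,0.08,0],0],[1,[-0.1,0.05,0],0],[1,[0,0,0],0],[1,[0,0,0],0]]}}

```text
clock: 13.2
position: [383.8, 148.0, 254.4]
ee_rot: [0.997, -0.075, 0.001, -0.001]
contact_force: [0.6, 0.2, -0.4]
gripper_width: 85.4
```

```bash
python3 - <<'E'
from h import *
import cv2
s=read_state();print(s["clock"],s["position"],s["contact_force"],s["joint_vel"].round(3))
t=get_image("top");b=get_image("scene")
cv2.imwrite("pics/t10.png",cv2.resize(t[140:290,100:380],None,fx=2.8,fy=2.8,interpolation=2)[:,:,::-1])
cv2.imwrite("pics/s10.png",cv2.resize(b[120:270,130:400],None,fx=2.9,fy=2.9,interpolation=2)[:,:,::-1])
E
```

```text
13.2 [383.81836557 148.04306468 254.4003758 ] [ 0.57143543  0.20138066 -0.41811076] [-0.007  0.029  0.01  -0.002 -0.    -0.001]
```

View pics/t10.png

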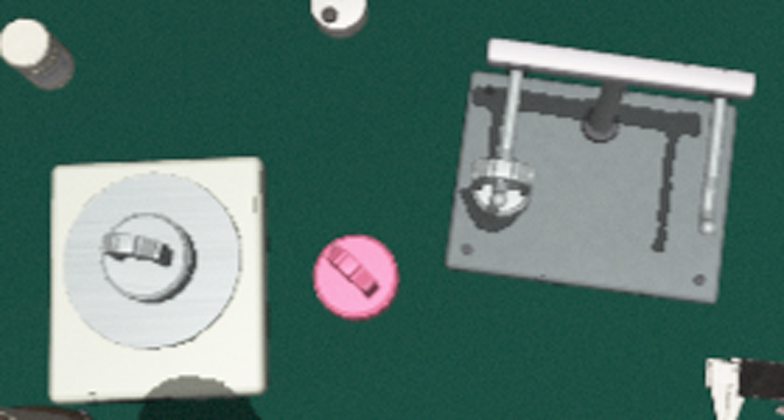

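View pics/s10.png

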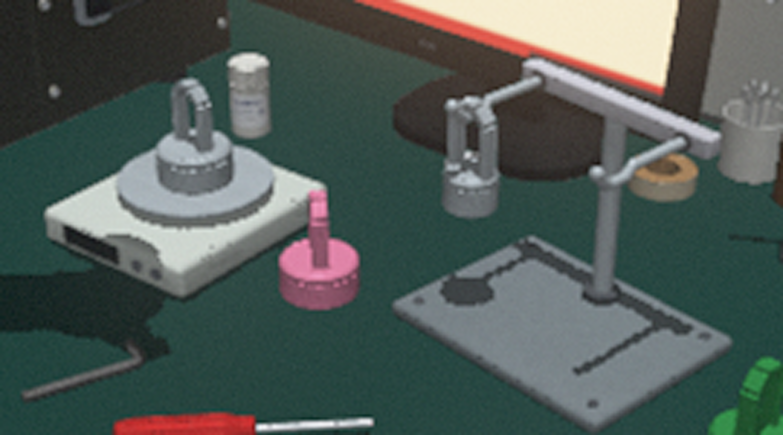

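The weight stands upright near the pan's centre: disc (147,257) against pan (152,261) in the crop, only a few mm off. The narrow weight still hangs, so I'll hand in.

```bash
python3 - <<'E'
from h import *
a=ray("top",100+147/2.8,140+257/2.8,75);b=ray("top",100+152/2.8,140+261/2.8,45);print((a-b)[:2])
job_done();s=read_state();print(s["clock"])
E
```

```text
[-1.50654098 -3.27182589]
the job is handed in; nothing more can be done
the job is handed in; nothing more can be done
```

The wider weight is standing upright on the scale's pan, and I handed the job in after about 13.2 s of the 42 s allowed. No verdict was reported.

- **What I did:** I gripped the wide weight by its eye on the right-hand hook and raised it about 24 mm. I drew it about 78 mm clear of the hook, carried it to the pan and lowered it until the wrist force showed the pan carrying it. Then I let go and moved the arm clear.
- **Last checks:** The top view puts the weight about 4 mm from the pan's centre (25 mm allowed). It looks upright in both views, and the narrow weight still hangs on its hook. The wrist force was back to about zero, so the robot was touching nothing.
- **Not measured:** I judged upright and at rest by eye from the pictures.
- **Disagreements:** My hand-read positions from the scene camera were about 10–17 mm off the top camera's. The wrist and top cameras agreed to about 5 mm, so I used the wrist views with the top view as a check.

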